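# Slide two shower heads round the corner of an L-shaped test nest

## Task

Slide both shower heads that stand on the grey board into the L-shaped nest, in through its open mouth and along under its lips: one round the corner and fully home at the closed far end, the other behind it, fully home in the corner. Push them gently along the surface; do not grip or lift them, and leave the dropper bottle and the two black tape rolls where they are.

Things in the scene. Friction and masses are not known exactly. Their poses are not given: they have to be found in the camera images.
- head_a_hub (a point): One of two alike chrome shower heads, spray face down on the grey board; either may go to either place. From the board up: disc 125 mm across, 17 mm thick at the rim, doming to 30 mm high within 40 mm of the axis; hub about 40 mm across, 30 to 62 mm high; neck 24 mm across, 62 to 91 mm high. About 0.36 kg; slides freely. This point: on its axis, in the hub, 46 mm above the board; z up.
- head_b_hub (a point): The second, like shower head; same point.
- board: Fixed grey board, 415 mm (x) by 820 mm (y), lying square on the worktop; its flat top is 12 mm above the worktop. Origin: under its centre, at worktop height. Heads, nest, bottle and tape rolls stand on it.
- nest: Fixed aluminium L-shaped nest on the board; place and yaw vary. Origin: on the board, centre of the corner place. Channel 137 mm wide between 12 mm walls, floored by the board. First leg: from the mouth along the nest's +y to the corner place. Second leg: from there along the nest's +x to the closed far end. The end walls (+y, then +x) stop a head 4 mm past its place.
- slot (a point): Over the nest's corner place, level with the tops of its lips, 39 mm above the board (screw heads 41 mm). The steel lips, 5 mm thick, lie on the walls and overhang the discs. Between them a 64 mm wide L-shaped slot runs along the middle of both legs; hubs and necks stand up through it and can be pushed there from above. The lips stop a head from being lifted in or out.
- mouth (a point): Middle of the channel's mouth, at board height, where walls and lips begin: 100 mm before the corner place (at nest -y). Two 24 mm high guides flare out from there, 45 mm further out, to 185 mm apart.
- corner_place (a point): Where the axis of the second head belongs, at board height: the corner of the L (the nest's origin).
- far_place (a point): Where the axis of the first head belongs, at board height: 130 mm from the corner along the nest's +x.
- dropper_bottle: Bystander: upright round dropper bottle on the board, 34 mm across, 102 mm tall; origin under its centre. To be left alone.
- tape_roll_a: Bystander: roll of black tape lying flat on the board, 56 mm across, 19 mm high; origin under its centre. To be left alone.
- tape_roll_b: Bystander: a second, like roll of black tape lying flat on the board, 56 mm across, 19 mm high; origin under its centre. To be left alone.

How it is judged:
By the outcome, as a careful person would: the job done as asked, in the order asked, and still so for the second after the job is handed in, with the robot touching nothing.
It also fails if it takes over 72 s, if anything falls off the work surface, if the arm or the gripper's body presses on something with over 40 N, if the wrist force passes 120 N, or if a joint passes its speed limit or range.

## Robot

A 6-joint arm with a two-finger parallel gripper is mounted at the origin on a cart in front of the work surface, level with it; the furniture and walls round the work are solid. World frame = base frame: x ahead of the robot, y to its left, z up, the work surface at z = 0. Lengths are in m, angles in degrees, forces in N, time in s.
With the tool pointing down it reaches from about 0.35 to 0.875 m from the base axis. Payload 4.2 kg.
Tool frame: the origin (TCP) lies at the very end of the fingers, on their centre line; the grasp point (between the pads) lies 19 mm behind it; z points along the fingers, y is the line along which they close (so a half turn about z gives the same grasp; the last joint's range is limited). The gripper opens to 87 mm and grips with 3 to 60 N. Pads are 19 mm wide; open, the fingers measure 117 mm over their backs; the gripper's body (75 mm by 190 mm) begins 51 mm behind the grasp point.
Start: joints at [91.593, 22.042, 0.453, 0, -68.411, -14.817], TCP at [0.143, 0.608, 0.223] pointing down, gripper open.
Joint ranges: [-179.83, 179.83], [-69.29, 118.12], [-61.27, 80.66], [-181.25, 117.63], [-171.15, -9.14], [-177.46, 177.46]. Speed limits (degrees/s): [159.86, 159.86, 180, 180, 180, 180].

## Interface

Orientations are given as a 3x3 rotation matrix whose columns are the frame's x, y, z axes.
In Python, from station import sense, cams, r gives the robot as it stands. The module is installed in compiled form; this text tells all that it offers.
- The arm moves only by the tool step_arm, never from a script. Its argument "targets" is text: rows parted by semicolons, each of 4 numbers parted by spaces: the shift along the tool's x, y, z in cm, then the turn about the tool's z in degrees. In form: x y z turn; .... A call has 1 to 12 rows; each row shifts and turns the commanded pose from where the row before left it, along the tool's axes as they then stand; what a row does not reach is not made up. A row lasts 1/12 s, in which the tool goes at most 41.7 mm and 7.16 degrees, less where a joint would pass 70% of its speed; a pose out of reach is approached as far as the arm can. A call with a gripper value outside its range is refused whole. "claw" is the finger opening in cm, from 0 to 8.7, set as the call begins (left out, the last holds). The fingers move at their own pace and stop on an object; the grip force is fixed at half the most. Time passes only in rows, so rows that do not move let the fingers close. It gives the time, the measured TCP pose, the force, the opening and the grip force at its end, in the units of the state.
- sense(): the state, without advancing time (a new reading comes with each control period).
- cams.capture(name): name is "scene" or "top" or "wrist"; returns a dict with "frame" (400x640x3 uint8, blue, green, red), "vertical_fov" (degrees; the focal length in pixels is half the picture's height over the tangent of half this angle, whatever the lens; pixels are square), "cx", "cy" (the principal point, pixels), "dist_coeffs" ([k1, k2, p1, p2, k3] as OpenCV has them; the pictures are not rectified), "eye" and "rotation" of the camera in the world; the wrist camera has in their place "tool_from_camera" (4x4, takes a point from camera to tool coordinates, whose origin is the TCP and whose axes are the flange's). Camera axes: x right, y down, z forward; pixel columns grow to the right and rows downward; lengths in m; the calibration is good to about 2 mm. A picture is of the moment at which its call begins: read the wrist's pose just before it. There is no depth.
- r.finish_job(): hands the job in; it is judged then, once.
The state is a dict: "time_s": time; "joints": joint angles; "joint_velocities": joint speeds; "effort": joint torques, N m; "tcp_pos": TCP position; "ee_rot": TCP orientation; "wrist_force": force on the tool from outside, world axes, zero at the start; "moment": the same for the moment, N m; "gripper_width": opening from 0.0 (shut) to 1.0 (fully open); "gripper_force": force on a finger pad.
Only numpy, scipy, OpenCV 4.12 (cv2) and the standard library are available. Lean on these libraries where they do the work, as an engineer would, in place of code of your own. Each camera call takes 0.05 s, during which the arm holds its last target. There are 200 camera calls.

## Working session

There is one attempt and no reset: what is moved stays moved. The work goes in short steps, Python scripts to look and compute and a tool call to move; the robot and the scene stay as the last step left them, time stands still between calls to the robot, and variables do not carry over. Pictures are saved under pics/ and viewed, at most 12 in all, crops included, and the job is handed in when it is done.

Besides the shell and the picture viewer there is one more tool, called by a JSON object that holds its "method" and its "body". step_arm: Moves the arm, as the interface text tells. Its arguments: {"type":"object","properties":{"targets":{"type":"string"},"claw":{"type":"number"}},"required":["targets"]}

```bash
mkdir -p pics
cat > h.py <<'E'
import numpy as np, cv2
from station import sense, cams, r
def cap(n,f=None):
    s=sense(); d=cams.capture(n); 
    if f: cv2.imwrite('pics/'+f,d['frame'])
    h=d['frame'].shape[0]; F=h/2/np.tan(np.radians(d['vertical_fov']/2))
    d['K']=np.array([[F,0,d['cx']],[0,F,d['cy']],[0,0,1]])
    if n=='wrist':
        T=np.array(d['tool_from_camera']); R=np.array(s['ee_rot'])
        d['R']=R@T[:3,:3]; d['e']=R@T[:3,3]+np.array(s['tcp_pos'])
    else: d['R']=np.array(d['rotation']); d['e']=np.array(d['eye'])
    d['D']=np.array(d['dist_coeffs'],float)
    return d
def ray(d,px,z):
    p=cv2.undistortPoints(np.array(px,float).reshape(-1,1,2),d['K'],d['D']).reshape(-1,2)
    v=np.c_[p,np.ones(len(p))]@d['R'].T
    return d['e']+v*((z-d['e'][2])/v[:,2])[:,None]
def proj(d,P):
    P=np.array(P,float).reshape(-1,3)
    rv=cv2.Rodrigues(d['R'].T)[0]
    return cv2.projectPoints(P,rv,-d['R'].T@d['e'],d['K'],d['D'])[0].reshape(-1,2)
def st():
    s=sense(); print(s['time_s'],np.round(s['tcp_pos'],4),np.round(s['ee_rot'],3).tolist(),np.round(s['wrist_force'],1),s['gripper_width'])
E
python3 - <<'E'
from h import *
import pickle
st()
for n in('scene','top'):
    d=cap(n,n+'0.png'); pickle.dump(d,open(n+'.pkl','wb')); print(n,d['e'],d['R'].round(3).tolist())
E
```

```text
0.0 [0.1428 0.6079 0.2215] [[0.973, -0.229, -0.0], [-0.229, -0.973, -0.002], [0.0, 0.002, -1.0]] [ 0.4 -0.5 -1.2] 0.9994633035419918
scene [0.20137984 0.59818426 0.6738603 ] [[-0.888, -0.264, 0.376], [-0.459, 0.549, -0.698], [-0.022, -0.793, -0.609]]
top [ 0.44800733 -0.06951942  1.28742861] [[-0.013, -0.995, 0.098], [-1.0, 0.011, -0.017], [0.016, -0.099, -0.995]]
```

View pics/top0.png

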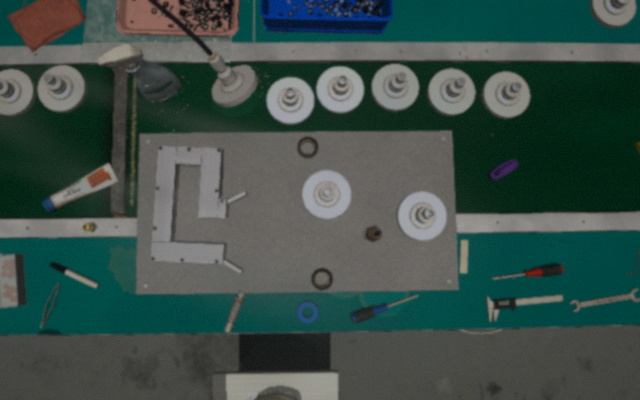

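View pics/scene0.png

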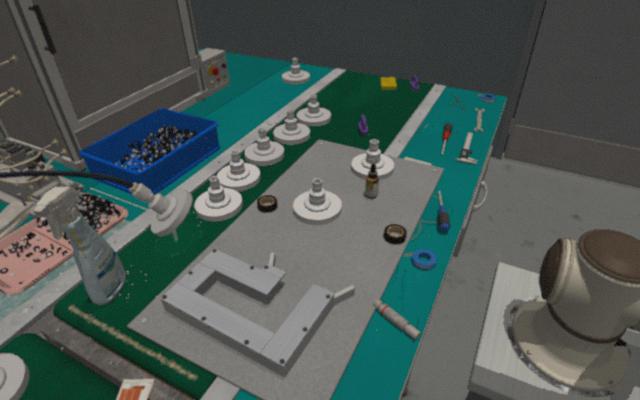

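The top view shows the nest at about (150–245, 145–270), with its mouth to the right (world −y). The heads are at (327,193) and (422,215), the bottle at (373,233), and the tape rolls at (308,147) and (321,279).

Run:
```python
from h import *
import pickle
t=pickle.load(open('top.pkl','rb')); s=pickle.load(open('scene.pkl','rb'))
a=cv2.resize(t['frame'][130:290,135:255],None,fx=5,fy=5,interpolation=2)[:600]
cv2.imwrite('pics/nz.png',cv2.resize(t['frame'][135:285,140:255],None,fx=4,fy=4,interpolation=2))
print(t['K'][0,0],t['D'],s['D'])
print('board',ray(t,[(138,133),(452,130),(459,291),(135,294)],.012).round(3).tolist())
print('heads disc z29',ray(t,[(327,193.5),(422,215.5)],.027).round(3).tolist())
print('bottle,tapes',ray(t,[(308,147),(321,279)],.025).round(3).tolist(),ray(t,[(373,234)],.06).round(3))
print('scene board etc heads',ray(s,[(317,207),(372,165)],.027).round(3).tolist(),ray(s,[(372,195),(267,203),(395,233)],.012).round(3).tolist())
```

```text
499.23086324010654 [-0.04056865  0.          0.          0.          0.        ] [-0.045388  0.        0.        0.        0.      ]
board [[0.765, 0.352, 0.012], [0.765, -0.47, 0.012], [0.347, -0.471, 0.012], [0.35, 0.351, 0.012]]
heads disc z29 [[0.599, -0.137, 0.027], [0.54, -0.379, 0.027]]
bottle,tapes [[0.72, -0.091, 0.025], [0.383, -0.119, 0.025]] [[ 0.493 -0.247  0.06 ]]
scene board etc heads [[0.59, -0.127, 0.027], [0.536, -0.372, 0.027]] [[0.49, -0.254, 0.012], [0.727, -0.101, 0.012], [0.385, -0.135, 0.012]]
```

View pics/nz.png

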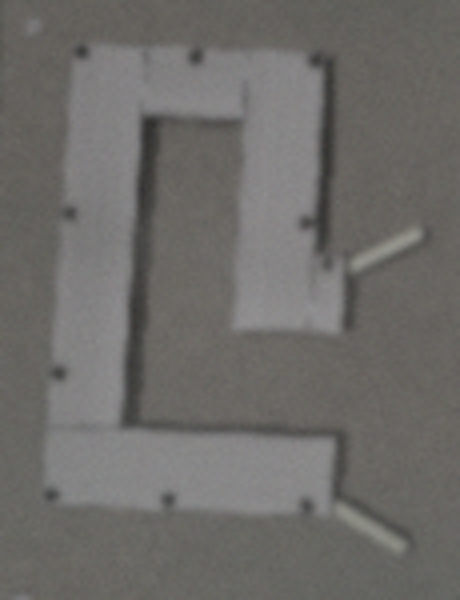

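The nest crop is clear. The slot's inner edges run (140,118)→(125,425) on the left, (245,100)→(233,328) on the right, and (125,427)→(335,435) with (233,328)→(340,333) along the first leg.

```bash
python3 - <<'E'
from h import *
import pickle
t=pickle.load(open('top.pkl','rb')); s=pickle.load(open('scene.pkl','rb'))
z=lambda P:[((x+.5)/4-.5+140,(y+.5)/4-.5+135) for x,y in P]
q=ray(t,z([(140,118),(125,425),(245,100),(233,328),(125,427),(335,435),(233,328),(340,333),(337,384),(179,377.5)]),.051)[:,:2]
for i in range(0,8,2):
    d=q[i+1]-q[i]; print(q[i].round(3),q[i+1].round(3),np.degrees(np.arctan2(d[1],d[0])).round(2))
print(q[8:].round(4))
# hub/neck tops
img=s['frame'].copy()
th=np.radians(-3.); 
def nest(c,th,im):
    R=np.array([[np.cos(th),-np.sin(th)],[np.sin(th),np.cos(th)]])
    for P in ([(-.032,-.1),(-.032,.032),(.162,.032)],[(.032,-.1),(.032,-.032),(.162,-.032)]): pass
# head tops in each view for triangulation
E
python3 - <<'E'
import cv2
t=cv2.imread('pics/top0.png');s=cv2.imread('pics/scene0.png')
a=cv2.resize(t[160:245,295:455],None,fx=5,fy=5,interpolation=2)
cv2.imwrite('pics/hz.png',a)
E
```

```text
[0.674 0.245] [0.482 0.251] 178.04
[0.685 0.179] [0.542 0.185] 177.56
[0.481 0.251] [0.475 0.122] -92.79
[0.542 0.185] [0.538 0.119] -93.3
[[0.5063 0.1205]
 [0.5113 0.2182]]
```

View pics/hz.png

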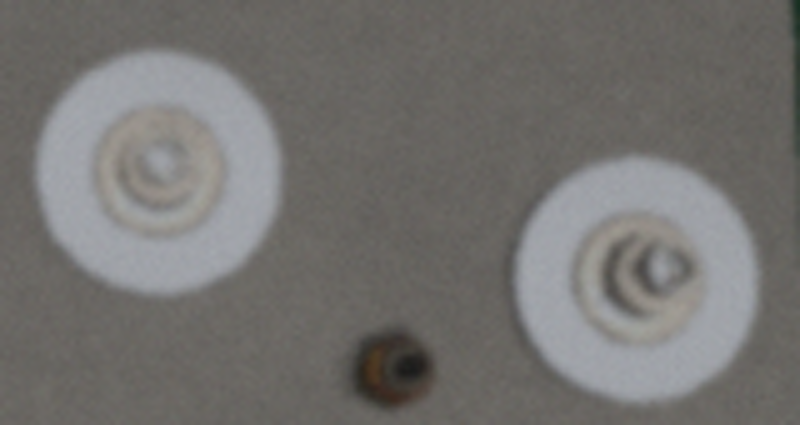

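{"method": "step_arm", "body": {"targets": "1 1 0 0;2.6 2.7 0 0;2.6 2.7 0 0;2.6 2.7 0 0;2.6 2.7 0 0;2.6 2.7 0 0;2.6 2.7 0 0;2.6 2.7 0 0;2.6 2.7 0 0;2.6 2.7 0 0;2.6 2.7 0 0;2.6 2.7 0 0", "claw": 2.8}}

```text
time_s: 1.1
tcp_pos: [0.3611, 0.2399, 0.2225]
ee_rot: [[0.974, -0.228, -0.0], [-0.228, -0.974, -0.0], [-0.0, 0.0, -1.0]]
wrist_force: [1.3, 0.9, 0.0]
gripper_width: 0.328
gripper_force: 0.0
```

{"method": "step_arm", "body": {"targets": "2.6 2.7 0 0;2.6 2.7 0 0;2.6 2.7 0 0;2.6 2.7 0 0;2.6 2.7 0 0;2.6 2.7 0 0;2.6 2.7 0 0;2.6 2.7 0 0;2.6 2.7 0 0;2.6 2.7 0 0;2.6 2.7 0 0;2.6 2.7 0 0"}}

```text
time_s: 2.1
tcp_pos: [0.5908, -0.1467, 0.222]
ee_rot: [[0.973, -0.229, -0.001], [-0.229, -0.973, 0.0], [-0.001, -0.0, -1.0]]
wrist_force: [-0.2, -0.5, 0.2]
gripper_width: 0.322
gripper_force: 0.0
```

{"method": "step_arm", "body": {"targets": "1.5 1.6 0 6;0 0 0 7;0 0 0 7;0 0 0 7;0 0 0 7;0 0 0 7;0 0 0 7;0 0 0 7;0 0 0 6.8;0 0 0 0;0 0 0 0;0 0 0 0"}}

```text
time_s: 3.1
tcp_pos: [0.6013, -0.1639, 0.2222]
ee_rot: [[0.261, -0.965, -0.001], [-0.965, -0.261, 0.0], [-0.0, 0.001, -1.0]]
wrist_force: [-0.1, -0.1, -0.1]
gripper_width: 0.319
gripper_force: 0.0
```

```bash
cat >> h.py <<'E'
def to(x,y,z,off=0,head=None):
    s=sense(); R=np.array(s['ee_rot']); p=np.array(s['tcp_pos'])
    print('need cm tool',(R.T@(np.array([x,y,z])-p)*100).round(2),'heading x',np.degrees(np.arctan2(R[1,0],R[0,0])).round(2))
E
python3 - <<'E'
from h import *
st(); to(.610,-.179,.058)
print(sense()['joints'])
d=cap('wrist','w1.png')
E
```

```text
3.1 [ 0.6013 -0.1639  0.2222] [[0.261, -0.965, -0.001], [-0.965, -0.261, 0.0], [-0.0, 0.001, -1.0]] [-0.1 -0.1 -0.1] 0.31858838000092143
need cm tool [ 1.69 -0.46 16.42] heading x -74.88
[-3.93400617e-01  2.18994338e+01  1.91113340e-01 -5.61729334e-03
 -6.83253575e+01  1.55177481e+01]
```

View pics/w1.png

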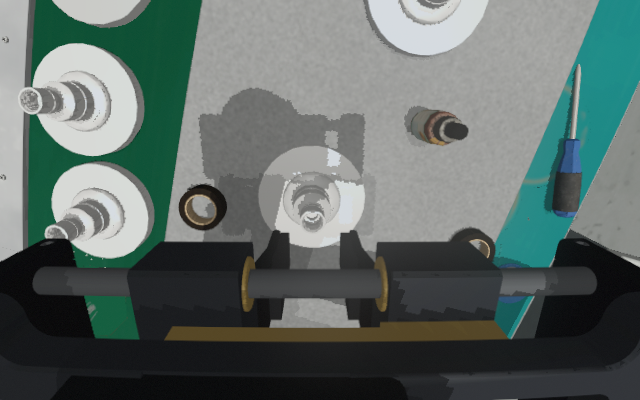

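The wrist view shows head A just ahead of the fingers, with its disc centre at about (312,196). Tape rolls are at (203,208) and (473,250), and the bottle is at (440,128).

Run:
```python
from h import *
d=cap('wrist')
print(ray(d,[(312,196)],.029),ray(d,[(313,200)],.042),ray(d,[(427,40)],.029), ray(d,[(430,124)],.03))
import pickle
t=pickle.load(open('top.pkl','rb'))
print(ray(t,[(295+159.5/5-.4,160+172/5-.4),(295+636/5-.4,160+280/5-.4)],.027))
```

```text
[[ 0.59762058 -0.13890377  0.029     ]] [[ 0.59621462 -0.13830151  0.042     ]] [[ 0.52613232 -0.33210432  0.029     ]] [[ 0.49386299 -0.25231051  0.03      ]]
[[ 0.59756475 -0.13606437  0.027     ]
 [ 0.53967554 -0.37808329  0.027     ]]
```

{"method": "step_arm", "body": {"targets": "1.9 -0.4 0 0;0 0 2.5 0;0 0 3 0;0 0 3 0;0 0 3 0;0 0 2.5 0;0 0 1.5 0;0 0 0.9 0;0 0 0 0"}}

```text
time_s: 3.95
tcp_pos: [0.6089, -0.1811, 0.0562]
ee_rot: [[0.259, -0.966, -0.004], [-0.966, -0.259, 0.0], [-0.002, 0.004, -1.0]]
wrist_force: [0.5, -0.0, -0.4]
gripper_width: 0.322
gripper_force: 0.0
```

Run:
```python
from h import *
st()
```

```text
3.95 [ 0.6089 -0.1811  0.0562] [[0.259, -0.966, -0.004], [-0.966, -0.259, 0.0], [-0.002, 0.004, -1.0]] [ 0.5 -0.  -0.4] 0.32187460636033005
```

{"method": "step_arm", "body": {"targets": "-0.5 0 -0.2 0;-0.5 0 0 0;-0.5 0 0 0;-0.4 0 0 0;-0.4 0 0 0;-0.5 0.1 0 0;-0.6 0.1 0 0;-0.6 0.1 0 0;-0.6 0.1 0 0;-0.6 0.1 0 0;-0.6 0.1 0 0;-0.6 0.1 0 0"}}

```text
time_s: 4.95
tcp_pos: [0.5872, -0.1208, 0.061]
ee_rot: [[0.259, -0.966, 0.001], [-0.966, -0.259, -0.0], [0.001, -0.001, -1.0]]
wrist_force: [1.0, -3.1, 3.2]
gripper_width: 0.322
gripper_force: 1.9
```

```bash
cat >> h.py <<'E'
def blobs(d):
    g=cv2.cvtColor(d['frame'],cv2.COLOR_BGR2GRAY)
    m=(cv2.medianBlur(g,3)>140).astype(np.uint8)
    n,l,S,c=cv2.connectedComponentsWithStats(m)
    for i in range(1,n):
        if S[i,4]>800 and 140<c[i][0]<460 and 120<c[i][1]<300:
            print('blob',S[i],c[i].round(1),ray(d,[c[i]],.027)[0].round(4))
E
python3 - <<'E'
from h import *
st(); d=cap('top','t1.png'); blobs(d)
import pickle
blobs(pickle.load(open('top.pkl','rb')))
E
```

```text
4.95 [ 0.5872 -0.1208  0.061 ] [[0.259, -0.966, 0.001], [-0.966, -0.259, -0.0], [0.001, -0.001, -1.0]] [ 1.  -3.1  3.2] 0.3221084931305539
blob [ 399  192   47   48 1576] [421.9 215.8] [ 0.5391 -0.3783  0.027 ]
blob [ 303  171   48   47 1650] [326.4 194.1] [ 0.5973 -0.1359  0.027 ]
blob [ 399  192   47   48 1476] [422.2 215.9] [ 0.5389 -0.379   0.027 ]
```

View pics/t1.png

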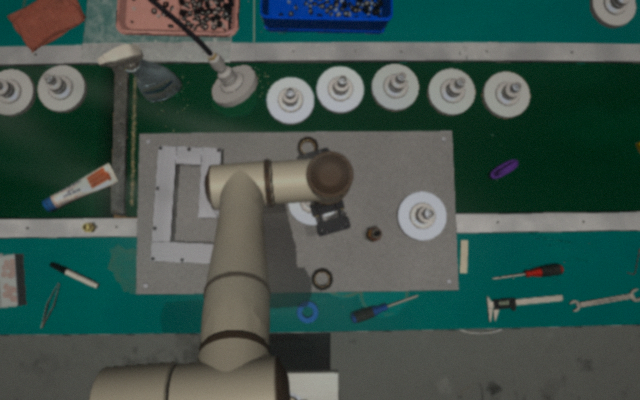

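The arm hides head A from above, and only its left rim shows at (290,210). Contact force is about 3 N, so I'm pushing on.

{"method": "step_arm", "body": {"targets": "-0.7 0.13 0.2 0;-0.7 0.13 0 0;-0.7 0.13 0 0;-0.7 0.13 0 0;-0.7 0.13 0 0;-0.7 0.13 0 0;-0.7 0.13 0 0;-0.7 0.13 0 0;-0.7 0.13 0 0;-0.7 0.13 0 0;-0.7 0.13 0 0;-0.7 0.13 0 0"}}

```text
time_s: 6.0
tcp_pos: [0.5498, -0.0435, 0.0586]
ee_rot: [[0.258, -0.966, -0.0], [-0.966, -0.258, -0.0], [0.0, 0.0, -1.0]]
wrist_force: [1.3, -4.1, 4.5]
gripper_width: 0.32
gripper_force: 3.0
```

Run:
```python
from h import *
st(); d=cap('wrist','w2.png')
```

```text
6.0 [ 0.5498 -0.0435  0.0586] [[0.258, -0.966, -0.0], [-0.966, -0.258, -0.0], [0.0, 0.0, -1.0]] [ 1.3 -4.1  4.5] 0.31976508167136947
```

View pics/w2.png

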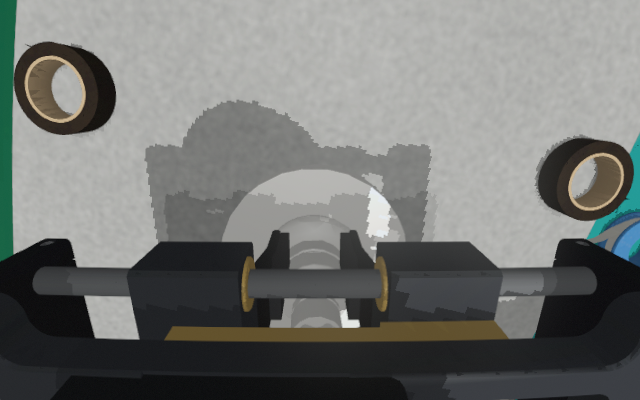

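The rear view shows the disc centred between the fingers at column ~314, so the head is seated in the cradle.

{"method": "step_arm", "body": {"targets": "-0.7 0.12 0 0;-0.7 0.12 0 0;-0.7 0.12 0 0;-0.7 0.12 0 0;-0.7 0.12 0 0;-0.7 0.12 0 0;-0.7 0.12 0 0;-0.7 0.12 0 0;-0.7 0.12 0 0;-0.7 0.12 0 0;-0.7 0.12 0 0;-0.7 0.12 0 0"}}

```text
time_s: 7.05
tcp_pos: [0.5138, 0.0339, 0.0583]
ee_rot: [[0.258, -0.966, -0.001], [-0.966, -0.258, -0.0], [-0.0, 0.001, -1.0]]
wrist_force: [1.3, -1.4, 0.7]
gripper_width: 0.322
gripper_force: 1.2
```

```bash
cat >> h.py <<'E'
def hub(sgn=-1,o=.022):
    s=sense(); R=np.array(s['ee_rot']); p=np.array(s['tcp_pos'])+sgn*o*R[:,0]; 
    th=np.radians(-2.5); c=np.array([.511,.218]); nx=np.array([np.cos(th),np.sin(th)]); ny=np.array([-nx[1],nx[0]])
    q=p[:2]-c; print('hub',p.round(4),'nest',(q@nx).round(4),(q@ny).round(4),'F',np.round(s['wrist_force'],1),'t',s['time_s'],'z',s['tcp_pos'][2].round(4) if hasattr(s['tcp_pos'][2],'round') else s['tcp_pos'][2])
    d=nx*0; print('nestx in tool',(R.T@np.r_[nx,0]).round(3),'nesty',(R.T@np.r_[ny,0]).round(3))
E
python3 -c "
from h import *
hub()"
```

```text
hub [0.5081 0.0552 0.0583] nest 0.0043 -0.1628 F [ 1.3 -1.4  0.7] t 7.05 z 0.0583
nestx in tool [ 0.3   -0.954 -0.001] nesty [-0.954 -0.3   -0.   ]
```

{"method": "step_arm", "body": {"targets": "-0.4 0.2 0 3.5;-0.4 0.2 0 3.5;-0.4 0.2 0 3.5;-0.4 0.2 0 3.5;-0.4 0.2 0 3.5;-0.6 0 0 0;-0.6 0 0 0;-0.6 0 0 0;-0.6 0 0 0;-0.6 0 0 0;-0.6 0 0 0"}}

```text
time_s: 7.97
tcp_pos: [0.5034, 0.0883, 0.0584]
ee_rot: [[-0.044, -0.999, -0.0], [-0.999, 0.044, -0.0], [0.0, 0.0, -1.0]]
wrist_force: [0.2, -2.3, -0.1]
gripper_width: 0.321
gripper_force: 1.1
```

```bash
python3 -c "
from h import *
hub(); d=cap('scene','s1.png')"
```

```text
hub [0.5044 0.1102 0.0584] nest -0.0019 -0.1079 F [ 0.2 -2.3 -0.1] t 7.9667 z 0.0584
nestx in tool [-0. -1. -0.] nesty [-1.  0. -0.]
```

View pics/s1.png

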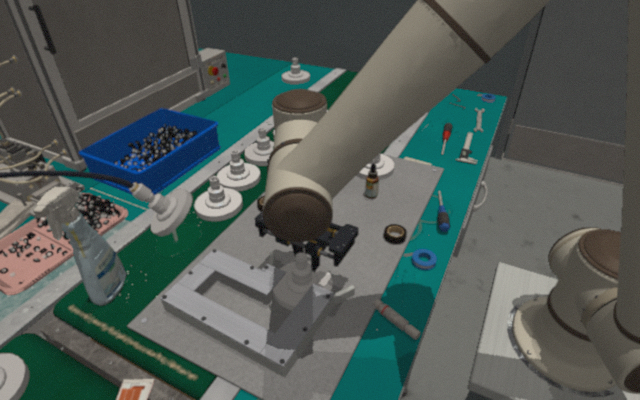

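The head is entering the mouth, with its neck at about (303,262) and nothing touching the lips.

{"method": "step_arm", "body": {"targets": "-0.7 0 0 0;-0.7 0 0 0;-0.7 0 0 0;-0.7 0 0 0;-0.7 0 0 0;-0.7 0 0 0;-0.7 0 0 0;-0.7 0 0 0;-0.7 0 0 0;-0.7 0 0 0;-0.7 0 0 0;-0.7 0 0 0"}}

```text
time_s: 9.02
tcp_pos: [0.5071, 0.1722, 0.0585]
ee_rot: [[-0.044, -0.999, -0.0], [-0.999, 0.044, -0.0], [0.0, 0.0, -1.0]]
wrist_force: [0.1, -2.3, 0.8]
gripper_width: 0.316
gripper_force: 1.1
```

{"method": "step_arm", "body": {"targets": "-0.5 0 0 0;-0.4 0 0 0;-0.4 0 0 0;-0.3 0 0 0;-0.3 0 0 0;-0.3 0 0 0;-0.2 0 0 0;0 0 0 0;0 0 0 0"}}

```text
time_s: 9.77
tcp_pos: [0.5084, 0.1959, 0.0586]
ee_rot: [[-0.044, -0.999, 0.0], [-0.999, 0.044, 0.001], [-0.001, -0.0, -1.0]]
wrist_force: [0.0, -0.2, -0.4]
gripper_width: 0.321
gripper_force: 0.4
```

```bash
python3 -c "
from h import *
hub()"
```

```text
hub [0.5093 0.2179 0.0586] nest -0.0017 -0.0002 F [ 0.  -0.2 -0.4] t 9.7667 z 0.0586
nestx in tool [-0. -1.  0.] nesty [-1.     0.     0.001]
```

{"method": "step_arm", "body": {"targets": "1 0 0 0;2 0 0 0;0 0 -2.5 0;0 0 -3 0;0 0 -2.5 0;-1.8 1.5 0 0;-1.8 1.5 0 0;-1.7 1.5 0 0;0 0 0 -7;0 0 0 -7;0 0 0 -7;0 0 0 -7"}}

```text
time_s: 10.77
tcp_pos: [0.4643, 0.2203, 0.1388]
ee_rot: [[0.436, -0.9, 0.001], [-0.9, -0.436, 0.001], [-0.001, -0.001, -1.0]]
wrist_force: [-0.5, -1.3, -0.6]
gripper_width: 0.322
gripper_force: 0.0
```

{"method": "step_arm", "body": {"targets": "0 0 0 -7;0 0 0 -7;0 0 0 -7;0 0 0 -7;0 0 0 -7;0 0 0 -7;0 0 0 -7;0 0 0 -7;0 0 0 -6;0 0 0 0;0 0 0 0"}}

```text
time_s: 11.68
tcp_pos: [0.4644, 0.2201, 0.1387]
ee_rot: [[0.999, -0.047, 0.0], [-0.047, -0.999, 0.001], [0.0, -0.001, -1.0]]
wrist_force: [-0.2, -0.2, 0.2]
gripper_width: 0.325
gripper_force: 0.0
```

```bash
python3 -c "
from h import *
hub(1); st(); to(.511-.047,.2215,.0585); d=cap('top','t2.png')"
```

```text
hub [0.4863 0.2191 0.1387] nest -0.0247 0.0 F [-0.2 -0.2  0.2] t 11.6833 z 0.1387
nestx in tool [ 1.    -0.004  0.   ] nesty [-0.004 -1.     0.001]
11.6833 [0.4644 0.2201 0.1387] [[0.999, -0.047, 0.0], [-0.047, -0.999, 0.001], [0.0, -0.001, -1.0]] [-0.2 -0.2  0.2] 0.324850114062854
need cm tool [-0.05 -0.13  8.02] heading x -2.71
```

View pics/t2.png

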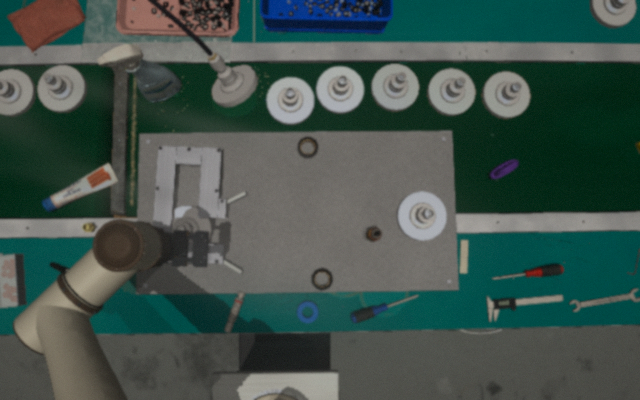

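Head A stands in the corner at about (188,222), and the gripper is behind it on the −x side.

{"method": "step_arm", "body": {"targets": "0 0 3 0;0 0 3 0;0 0 1.5 0;0 0 0.5 0;0.6 0 0 0;0.6 0 0 0;0.6 0 0 0;0.4 0 0 0;0.4 0 0 0;0.5 0 0 0;0.6 0 0 0;0.6 0 0 0"}}

```text
time_s: 12.73
tcp_pos: [0.5074, 0.2184, 0.059]
ee_rot: [[0.999, -0.044, -0.0], [-0.044, -0.999, -0.0], [-0.0, 0.0, -1.0]]
wrist_force: [-5.0, 0.1, 4.9]
gripper_width: 0.322
gripper_force: 3.0
```

{"method": "step_arm", "body": {"targets": "0.7 0 0 0;0.7 0 0 0;0.7 0 0 0;0.7 0 0 0;0.7 0 0 0;0.7 0 0 0;0.7 0 0 0;0.7 0 0 0;0.7 0 0 0;0.7 0 0 0;0.6 0 0 0;0.6 0 0 0"}}

```text
time_s: 13.73
tcp_pos: [0.5898, 0.2149, 0.0585]
ee_rot: [[0.999, -0.044, -0.0], [-0.044, -0.999, -0.0], [-0.0, 0.0, -1.0]]
wrist_force: [-5.2, 0.2, 4.5]
gripper_width: 0.319
gripper_force: 3.3
```

{"method": "step_arm", "body": {"targets": "0.5 0 0 0;0.4 0 0 0;0.4 0 0 0;0.3 0 0 0;0.3 0 0 0;0.3 0 0 0;0 0 0 0"}}

```text
time_s: 14.32
tcp_pos: [0.6119, 0.214, 0.0585]
ee_rot: [[0.999, -0.044, 0.001], [-0.044, -0.999, 0.0], [0.001, -0.0, -1.0]]
wrist_force: [-2.3, 0.1, 3.0]
gripper_width: 0.323
gripper_force: 2.5
```

```bash
python3 -c "
from h import *
hub(1); st()"
```

```text
hub [0.6339 0.213  0.0586] nest 0.123 0.0004 F [-2.3  0.1  3. ] t 14.3167 z 0.0585
nestx in tool [ 1.    -0.     0.001] nesty [-0. -1.  0.]
14.3167 [0.6119 0.214  0.0585] [[0.999, -0.044, 0.001], [-0.044, -0.999, 0.0], [0.001, -0.0, -1.0]] [-2.3  0.1  3. ] 0.32293291139403973
```

Push on in small steps until the end wall answers.

{"method": "step_arm", "body": {"targets": "0.3 0 0 0;0.3 0 0 0;0.2 0 0 0;0 0 0 0"}}

```text
time_s: 14.65
tcp_pos: [0.6197, 0.2137, 0.0585]
ee_rot: [[0.999, -0.044, 0.001], [-0.044, -0.999, 0.0], [0.001, -0.0, -1.0]]
wrist_force: [-2.5, -0.5, 3.6]
gripper_width: 0.321
gripper_force: 2.5
```

{"method": "step_arm", "body": {"targets": "0.2 0 0 0;0.1 0 0 0;0 0 0 0"}}

```text
time_s: 14.9
tcp_pos: [0.6211, 0.2135, 0.0584]
ee_rot: [[0.999, -0.044, -0.002], [-0.044, -0.999, -0.001], [-0.002, 0.001, -1.0]]
wrist_force: [-6.8, 0.4, 4.9]
gripper_width: 0.32
gripper_force: 4.1
```

{"method": "step_arm", "body": {"targets": "0.1 0 0 0;0.1 0 0 0;0 0 0 0"}}

```text
time_s: 15.15
tcp_pos: [0.6214, 0.2134, 0.0583]
ee_rot: [[0.999, -0.044, -0.006], [-0.044, -0.999, -0.001], [-0.006, 0.001, -1.0]]
wrist_force: [-10.6, 1.2, 7.5]
gripper_width: 0.324
gripper_force: 6.2
```

Head A is home against the far wall: about 10 N and no further travel. Next I back off and go for head B.

{"method": "step_arm", "body": {"targets": "-0.5 0 0 0;-1.5 0 0 0;-1.5 0 0 0;0 0 -2.5 0;0 0 -3 0;0 0 -3 0;0 1.5 0 0;0 3 0 0;0 3.5 0 0;0 3.5 0 0;0 3.5 0 0;0 3.5 0 0"}}

```text
time_s: 16.15
tcp_pos: [0.5818, 0.0286, 0.1434]
ee_rot: [[0.999, -0.044, 0.003], [-0.044, -0.999, 0.0], [0.003, -0.0, -1.0]]
wrist_force: [1.7, -0.5, -0.1]
gripper_width: 0.319
gripper_force: 0.0
```

{"method": "step_arm", "body": {"targets": "-0.3 3.6 0 0;-0.3 3.6 0 0;-0.3 3.6 0 0;-0.3 3.6 0 0;-0.3 3.6 0 0;-0.3 3.6 0 0;-0.3 3.6 0 0;-0.3 3.6 0 0;-0.3 3.6 0 0;0 3.6 0 0;0 3.6 0 0;0 3 0 0"}}

```text
time_s: 17.15
tcp_pos: [0.5354, -0.3976, 0.1431]
ee_rot: [[0.999, -0.045, 0.002], [-0.045, -0.999, -0.002], [0.002, 0.002, -1.0]]
wrist_force: [1.0, 0.2, -0.2]
gripper_width: 0.321
gripper_force: 0.0
```

{"method": "step_arm", "body": {"targets": "0 2 0 7;0 0 0 7;0 0 0 7;0 0 0 7;0 0 0 7;0 0 0 7;0 0 0 7;0 0 0 7;0 0 0 7;0 0 0 7;0 0 0 7;0 0 0 7"}}

```text
time_s: 18.15
tcp_pos: [0.535, -0.4151, 0.143]
ee_rot: [[0.054, -0.999, 0.002], [-0.999, -0.054, -0.001], [0.002, -0.002, -1.0]]
wrist_force: [-0.4, 0.5, 0.2]
gripper_width: 0.322
gripper_force: 0.0
```

{"method": "step_arm", "body": {"targets": "0 0 0 7;0 0 0 6.5;0 0 0 0;0 0 0 0"}}

```text
time_s: 18.48
tcp_pos: [0.5347, -0.4148, 0.1431]
ee_rot: [[-0.171, -0.985, 0.001], [-0.985, 0.171, -0.001], [0.001, -0.001, -1.0]]
wrist_force: [-0.7, -0.3, -0.1]
gripper_width: 0.318
gripper_force: 0.0
```

```bash
python3 -c "
from h import *
st(); to(.531,-.423,.0585); d=cap('top','t3.png'); blobs(d)
c=np.array([.511,.218]);print(proj(d,[[.6405,.2123,.103],[.6405,.2123,.074]]))
cv2.imwrite('pics/t3z.png',cv2.resize(d['frame'][135:285,140:255],None,fx=4,fy=4,interpolation=2))"
```

```text
18.4833 [ 0.5347 -0.4148  0.1431] [[-0.171, -0.985, 0.001], [-0.985, 0.171, -0.001], [0.001, -0.001, -1.0]] [-0.7 -0.3 -0.1] 0.3176897189584563
need cm tool [0.87 0.23 8.46] heading x -99.86
blob [ 176  164   49   53 1125] [200.2 192.2] [0.6056 0.1847 0.027 ]
[[182.47063878 173.99894451]
 [185.25445754 175.86781169]]
```

View pics/t3z.png

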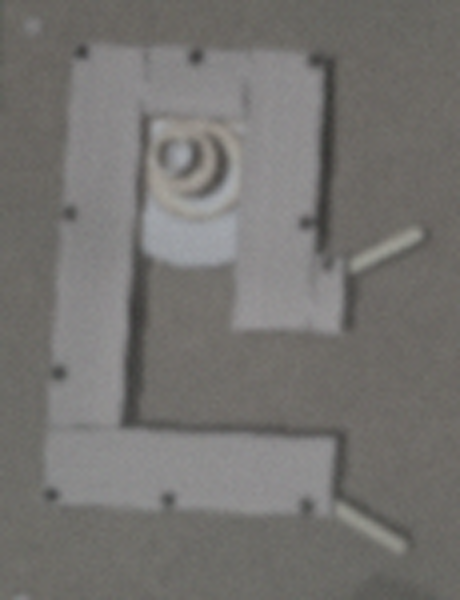

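Head A stands at the closed end of the second leg, with its neck at zoom (180,152) and its disc up against the end wall. Now pushing head B.

{"method": "step_arm", "body": {"targets": "0.9 0.2 0 0;0 0 2.5 0;0 0 3 0;0 0 2 0;0 0 0.9 0;0 0 0 0;-0.6 0 0 0;-0.6 0 0 0;-0.5 0 0 0;-0.4 0 0 0;-0.4 0 0 0;-0.4 0 0 0"}}

```text
time_s: 19.53
tcp_pos: [0.5368, -0.3945, 0.061]
ee_rot: [[-0.173, -0.985, 0.002], [-0.985, 0.173, -0.002], [0.002, -0.003, -1.0]]
wrist_force: [0.1, -3.3, 1.4]
gripper_width: 0.316
gripper_force: 1.4
```

{"method": "step_arm", "body": {"targets": "-0.6 -0.1 0 0;-0.7 -0.17 0 0;-0.7 -0.17 0 0;-0.7 -0.17 0 0;-0.7 -0.17 0 0;-0.7 -0.17 0 0;-0.7 -0.17 0 0;-0.7 -0.17 0 0;-0.7 -0.17 0 0;-0.7 -0.17 0 0;-0.7 -0.17 0 0;-0.7 -0.17 0 0"}}

```text
time_s: 20.53
tcp_pos: [0.57, -0.3152, 0.0595]
ee_rot: [[-0.174, -0.985, -0.0], [-0.985, 0.174, 0.0], [0.0, 0.0, -1.0]]
wrist_force: [-1.6, -2.9, 3.6]
gripper_width: 0.323
gripper_force: 2.4
```

```bash
python3 -c "
from h import *
hub(); st(); d=cap('wrist','w3.png'); cap('top','t4.png')"
```

```text
hub [ 0.5738 -0.2936  0.0595] nest 0.085 -0.5083 F [-1.6 -2.9  3.6] t 20.5333 z 0.0595
nestx in tool [-0.131 -0.991 -0.   ] nesty [-0.991  0.131  0.   ]
20.5333 [ 0.57   -0.3152  0.0595] [[-0.174, -0.985, -0.0], [-0.985, 0.174, 0.0], [0.0, 0.0, -1.0]] [-1.6 -2.9  3.6] 0.3228852848454795
```

View pics/w3.png

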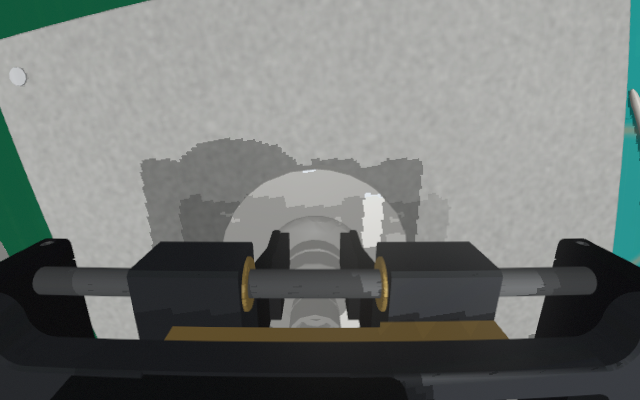

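Head B is seated centrally (disc at column ~314), and the hub is about 93 mm from the bottle axis. I swing a little wider past it.

{"method": "step_arm", "body": {"targets": "-0.7 -0.23 0.1 0;-0.7 -0.23 0 0;-0.7 -0.23 0 0;-0.7 -0.23 0 0;-0.7 -0.23 0 0;-0.7 -0.23 0 0;-0.7 -0.23 0 0;-0.7 -0.23 0 0;-0.7 0 0 0;-0.7 0.1 0 0;-0.7 0.2 0 2;-0.7 0.2 0 -2"}}

```text
time_s: 21.63
tcp_pos: [0.5979, -0.2346, 0.0584]
ee_rot: [[-0.173, -0.985, 0.0], [-0.985, 0.173, 0.0], [-0.0, -0.0, -1.0]]
wrist_force: [0.4, -1.0, -1.7]
gripper_width: 0.317
gripper_force: 0.7
```

{"method": "step_arm", "body": {"targets": "-0.7 0.1 0 -2.5;-0.7 0.1 0 -2.5;-0.7 0.1 0 -2.5;-0.7 0.1 0 -2.5;-0.7 0.1 0 -2.5;-0.7 0.1 0 -2.5;-0.7 0.1 0 -2.5;-0.7 0.1 0 -2.5;-0.7 0.1 0 -2.5;-0.7 0.1 0 -2.5;-0.7 0.1 0 0;-0.7 0.1 0 0"}}

```text
time_s: 22.63
tcp_pos: [0.5808, -0.1525, 0.0586]
ee_rot: [[0.259, -0.966, 0.001], [-0.966, -0.259, 0.0], [0.0, -0.001, -1.0]]
wrist_force: [-0.4, -2.0, -0.2]
gripper_width: 0.319
gripper_force: 0.7
```

```bash
python3 -c "
from h import *
hub(); st(); to(.507,.06,.0585);d=cap('top','t5.png')
d=cap('wrist','w4.png'); g=cv2.cvtColor(d['frame'],cv2.COLOR_BGR2GRAY)
a=cv2.imread('pics/w3.png',0); print(g[205:225:6,290:345:6],a[205:225:6,290:345:6])"
```

```text
hub [ 0.5752 -0.1312  0.0586] nest 0.0793 -0.3461 F [-0.4 -2.  -0.2] t 22.6333 z 0.0586
nestx in tool [ 0.301 -0.954  0.001] nesty [-0.954 -0.301  0.   ]
22.6333 [ 0.5808 -0.1525  0.0586] [[0.259, -0.966, 0.001], [-0.966, -0.259, 0.0], [0.0, -0.001, -1.0]] [-0.4 -2.  -0.2] 0.31916481905915395
need cm tool [-2.243e+01  1.630e+00  1.000e-02] heading x -75.0
[[160 160 160 160 160 160 160 160 160 160]
 [159 160 160 160 160 160 159 160 160 160]
 [159 159 159 147 148 155 183 159 160 160]
 [133 148 150 157 155 151 145 147 141 159]] [[173 169 148 174 169 148 173 168 148 148]
 [147 147 148 148 147 147 147 148 147 148]
 [147 145 130 131 130 128 124 144 171 146]
 [127 137 142 148 148 147 144 138 133 143]]
```

{"method": "step_arm", "body": {"targets": "-0.75 0.06 0 0;-0.75 0.06 0 0;-0.75 0.06 0 0;-0.75 0.06 0 0;-0.75 0.06 0 0;-0.75 0.06 0 0;-0.75 0.06 0 0;-0.75 0.06 0 0;-0.75 0.06 0 0;-0.75 0.06 0 0;-0.75 0.06 0 0;-0.75 0.06 0 0"}}

```text
time_s: 23.73
tcp_pos: [0.5504, -0.0675, 0.0586]
ee_rot: [[0.259, -0.966, 0.0], [-0.966, -0.259, -0.0], [0.0, -0.0, -1.0]]
wrist_force: [1.5, -1.7, 0.1]
gripper_width: 0.324
gripper_force: 1.2
```

{"method": "step_arm", "body": {"targets": "-0.75 0.06 0 0;-0.75 0.06 0 0;-0.75 0.06 0 0;-0.75 0.06 0 0;-0.75 0.06 0 0;-0.75 0.06 0 0;-0.75 0.06 0 0;-0.75 0.06 0 0;-0.75 0.06 0 0;-0.75 0.06 0 0;-0.75 0.06 0 0;-0.75 0.06 0 0"}}

```text
time_s: 24.73
tcp_pos: [0.5201, 0.0176, 0.0585]
ee_rot: [[0.258, -0.966, -0.0], [-0.966, -0.258, -0.0], [0.0, 0.0, -1.0]]
wrist_force: [0.6, -1.6, 2.4]
gripper_width: 0.32
gripper_force: 1.3
```

```bash
python3 -c "
from h import *
hub()"
```

```text
hub [0.5144 0.0388 0.0585] nest 0.0112 -0.1789 F [ 0.6 -1.6  2.4] t 24.7333 z 0.0585
nestx in tool [ 0.3   -0.954 -0.   ] nesty [-0.954 -0.3   -0.   ]
```

{"method": "step_arm", "body": {"targets": "-0.6 0.2 0 0;-0.5 0.3 0 3.5;-0.5 0.3 0 3.5;-0.5 0.3 0 3.5;-0.5 0.3 0 3.5;-0.5 0.3 0 3.5;-0.6 0 0 0;-0.6 0 0 0;-0.6 0 0 0;-0.6 0 0 0;0 0 0 0"}}

```text
time_s: 25.65
tcp_pos: [0.4999, 0.07, 0.0584]
ee_rot: [[-0.042, -0.999, 0.0], [-0.999, 0.042, 0.0], [-0.0, -0.0, -1.0]]
wrist_force: [-0.2, 0.2, -0.2]
gripper_width: 0.324
gripper_force: 0.1
```

```bash
python3 -c "
from h import *
hub()"
```

```text
hub [0.5009 0.092  0.0584] nest -0.0046 -0.1263 F [-0.2  0.2 -0.2] t 25.65 z 0.0584
nestx in tool [ 0.001 -1.     0.   ] nesty [-1.    -0.001  0.   ]
```

{"method": "step_arm", "body": {"targets": "-0.5 -0.1 0 0;-0.5 -0.1 0 0;-0.5 -0.1 0 0;-0.5 -0.1 0 0;-0.7 0 0 0;-0.7 0 0 0;-0.7 0 0 0;-0.7 0 0 0;-0.7 0 0 0;-0.7 0 0 0;-0.7 0 0 0;-0.7 0 0 0"}}

```text
time_s: 26.65
tcp_pos: [0.5071, 0.1453, 0.0585]
ee_rot: [[-0.044, -0.999, -0.0], [-0.999, 0.044, 0.0], [-0.0, 0.0, -1.0]]
wrist_force: [-0.4, -0.5, -1.2]
gripper_width: 0.323
gripper_force: 0.8
```

{"method": "step_arm", "body": {"targets": "-0.7 0 0 0;-0.7 0 0 0;-0.7 0 0 0;-0.7 0 0 0;-0.5 0 0 0;-0.4 0 0 0;-0.3 0 0 0;-0.3 0 0 0;0 0 0 0"}}

```text
time_s: 27.4
tcp_pos: [0.5091, 0.188, 0.0586]
ee_rot: [[-0.044, -0.999, 0.0], [-0.999, 0.044, 0.0], [-0.0, -0.0, -1.0]]
wrist_force: [-1.0, -0.3, -0.9]
gripper_width: 0.32
gripper_force: 0.3
```

```bash
python3 -c "
from h import *
hub()"
```

```text
hub [0.51   0.21   0.0586] nest -0.0006 -0.008 F [-1.  -0.3 -0.9] t 27.4 z 0.0586
nestx in tool [-0. -1.  0.] nesty [-1.  0.  0.]
```

{"method": "step_arm", "body": {"targets": "-0.3 0 0 0;-0.3 0 0 0;-0.2 0 0 0;0 0 0 0"}}

```text
time_s: 27.73
tcp_pos: [0.5095, 0.1959, 0.0586]
ee_rot: [[-0.044, -0.999, 0.0], [-0.999, 0.044, 0.0], [-0.0, -0.0, -1.0]]
wrist_force: [-0.5, -0.1, 0.2]
gripper_width: 0.329
gripper_force: 0.5
```

{"method": "step_arm", "body": {"targets": "-0.2 0 0 0;-0.1 0 0 0;0 0 0 0"}}

```text
time_s: 27.98
tcp_pos: [0.5095, 0.1986, 0.0586]
ee_rot: [[-0.044, -0.999, 0.0], [-0.999, 0.044, 0.0], [-0.0, -0.0, -1.0]]
wrist_force: [-0.1, -1.5, -0.3]
gripper_width: 0.323
gripper_force: 0.8
```

{"method": "step_arm", "body": {"targets": "-0.1 0 0 0;-0.1 0 0 0;0 0 0 0"}}

```text
time_s: 28.23
tcp_pos: [0.5096, 0.2005, 0.0586]
ee_rot: [[-0.044, -0.999, -0.0], [-0.999, 0.044, -0.0], [0.0, 0.0, -1.0]]
wrist_force: [-0.3, -0.9, 0.4]
gripper_width: 0.322
gripper_force: 0.9
```

{"method": "step_arm", "body": {"targets": "-0.1 0 0 0;-0.1 0 0 0;0 0 0 0"}}

```text
time_s: 28.48
tcp_pos: [0.5092, 0.201, 0.0585]
ee_rot: [[-0.044, -0.999, -0.002], [-0.999, 0.044, -0.003], [0.003, 0.002, -1.0]]
wrist_force: [0.2, -6.0, 1.8]
gripper_width: 0.324
gripper_force: 3.0
```

{"method": "step_arm", "body": {"targets": "-0.1 0 0 0;0 0 0 0;0 0 0 0"}}

```text
time_s: 28.73
tcp_pos: [0.509, 0.2012, 0.0585]
ee_rot: [[-0.045, -0.999, -0.002], [-0.999, 0.045, -0.004], [0.004, 0.002, -1.0]]
wrist_force: [1.4, -9.2, 2.0]
gripper_width: 0.321
gripper_force: 3.9
```

Head B is on the end wall at about 9 N. Back off, lift clear and check.

{"method": "step_arm", "body": {"targets": "0.5 0 0 0;1.5 0 0 0;1.5 0 0 0;0 0 -2.5 0;0 0 -3 0;0 0 -3 0;2 0 0 0;3.5 0 0 0;3.5 0 0 0;3.5 0 0 0;3.5 0 0 0;3.5 0 0 0"}}

```text
time_s: 29.73
tcp_pos: [0.4989, -0.0285, 0.1438]
ee_rot: [[-0.044, -0.999, 0.001], [-0.999, 0.044, 0.001], [-0.001, -0.001, -1.0]]
wrist_force: [-0.3, -0.2, -0.0]
gripper_width: 0.324
gripper_force: 0.0
```

{"method": "step_arm", "body": {"targets": "3.5 0 -1 0;3.5 0 -1 0;3.5 0 -1 0;3.5 0 -1 0;3.5 0 -1 0;3.5 0 -1 0;3 0 -1 0;2 0 0 0;0 0 0 0;0 0 0 0"}}

```text
time_s: 30.57
tcp_pos: [0.4871, -0.2872, 0.2131]
ee_rot: [[-0.047, -0.999, 0.0], [-0.999, 0.047, 0.001], [-0.001, -0.0, -1.0]]
wrist_force: [0.3, 0.6, -0.3]
gripper_width: 0.325
gripper_force: 0.0
```

```bash
python3 -c "
from h import *
st(); d=cap('top','t6.png')
cv2.imwrite('pics/t6z.png',cv2.resize(d['frame'][125:300,135:400],None,fx=3,fy=3,interpolation=2))
def f(x,y):
    return .511+.999*x+.0436*y,.218-.0436*x+.999*y
for n,(x,y) in dict(B=f(-.002,.001),A=f(.132,0)).items(): print(n,(proj(d,[[x,y,.103],[x,y,.074]])-[135,125])*3)"
```

```text
30.5667 [ 0.4871 -0.2872  0.2131] [[-0.047, -0.999, 0.0], [-0.999, 0.047, 0.001], [-0.001, -0.0, -1.0]] [ 0.3  0.6 -0.3] 0.32468979722153446
B [[131.74384166 311.71983479]
 [140.44495216 313.47349987]]
A [[142.52153275 144.06401749]
 [150.8685398  149.738343  ]]
```

View pics/t6z.png

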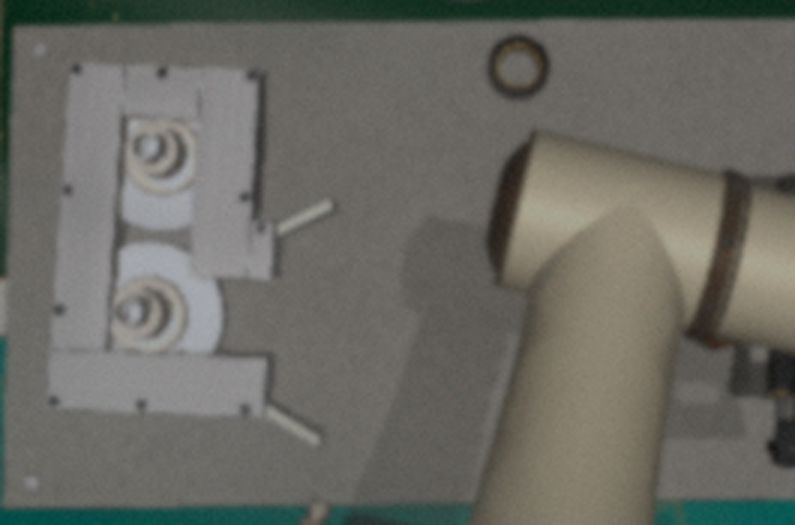

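Both heads are in the nest: B fully home in the corner with its neck at (132,311), and A at the far end. A's neck is at (150,146) against an expected 142, so it sits about 5 mm toward the −y side of the channel. I'll nudge it to the centre.

{"method": "step_arm", "body": {"targets": "-2 -0.6 0 0;-3.5 -1 0 0;-3.5 -1 0 0;-3.5 -1 0 0;-3.5 -1 0 0;-3.5 -1 0 0;-3.5 -1 0 0;-3.5 -1 0 0;-3.5 -1 0 0;-3.5 -1 0 0;-3.5 -1 0 0;-3.5 -1 0 0"}}

```text
time_s: 31.62
tcp_pos: [0.6211, 0.1164, 0.2135]
ee_rot: [[-0.042, -0.999, -0.0], [-0.999, 0.042, 0.0], [-0.0, 0.0, -1.0]]
wrist_force: [0.4, -0.7, -0.7]
gripper_width: 0.323
gripper_force: 0.0
```

{"method": "step_arm", "body": {"targets": "-3.2 -1 0 0;-2 -0.6 0 0;-1.6 -0.1 0 0;0 0 0 0;0 0 0 0"}}

```text
time_s: 32.03
tcp_pos: [0.6408, 0.1816, 0.2131]
ee_rot: [[-0.042, -0.999, -0.001], [-0.999, 0.042, -0.0], [0.0, 0.001, -1.0]]
wrist_force: [-0.3, -1.0, 0.0]
gripper_width: 0.317
gripper_force: 0.0
```

```bash
python3 -c "
from h import *
hub(); to(.6406,.1593,.0585)
d=cap('top');import numpy as np
cv2.imwrite('pics/t7z.png',cv2.resize(d['frame'][135:285,140:255],None,fx=4,fy=4,interpolation=2))"
```

```text
hub [0.6417 0.2036 0.2131] nest 0.1312 -0.0087 F [-0.3 -1.   0. ] t 32.0333 z 0.2131
nestx in tool [ 0.002 -1.    -0.001] nesty [-1.    -0.002 -0.   ]
need cm tool [ 2.22 -0.09 15.46] heading x -92.4
```

{"method": "step_arm", "body": {"targets": "2.3 0 0 0;0 0 3 0;0 0 3.5 0;0 0 3.5 0;0 0 3 0;0 0 1.6 0;0 0 0.8 0;0 0 0 0;-0.6 0 0 0;-0.6 0 0 0;-0.4 0 0 0;0 0 0 0"}}

```text
time_s: 33.08
tcp_pos: [0.6424, 0.1752, 0.0613]
ee_rot: [[-0.043, -0.999, 0.003], [-0.999, 0.043, 0.002], [-0.002, -0.003, -1.0]]
wrist_force: [0.6, 0.0, 0.6]
gripper_width: 0.324
gripper_force: 0.0
```

{"method": "step_arm", "body": {"targets": "-0.3 0 0 0;-0.3 0 0 0;-0.3 0 0 0;0 0 0 0"}}

```text
time_s: 33.42
tcp_pos: [0.642, 0.1833, 0.0596]
ee_rot: [[-0.043, -0.999, 0.0], [-0.999, 0.043, 0.0], [-0.0, -0.0, -1.0]]
wrist_force: [1.3, 0.5, 0.0]
gripper_width: 0.319
gripper_force: 0.0
```

{"method": "step_arm", "body": {"targets": "-0.2 0 0 0;-0.2 0 0 0;-0.2 0 0 0;0 0 0 0"}}

```text
time_s: 33.75
tcp_pos: [0.6422, 0.1887, 0.0595]
ee_rot: [[-0.044, -0.999, -0.0], [-0.999, 0.044, -0.0], [0.0, 0.0, -1.0]]
wrist_force: [0.8, -0.2, -0.0]
gripper_width: 0.324
gripper_force: 0.3
```

{"method": "step_arm", "body": {"targets": "-0.1 0 0 0;-0.1 0 0 0;0 0 0 0;0.5 0 0 0;1.5 0 0 0;1 0 0 0;0 0 -2.5 0;0 0 -3 0;0 0 -3 0;2 0 0 0;3.5 0 0 0;3.5 0 0 0"}}

```text
time_s: 34.75
tcp_pos: [0.6367, 0.0696, 0.1454]
ee_rot: [[-0.043, -0.999, 0.001], [-0.999, 0.043, 0.001], [-0.001, -0.001, -1.0]]
wrist_force: [0.3, -0.5, -0.2]
gripper_width: 0.32
gripper_force: 0.0
```

{"method": "step_arm", "body": {"targets": "3.5 0 -1 0;3.5 0 -1 0;3.5 0 -1 0;3.5 0 -1 0;3.5 0 -1 0;3.5 0 -1 0;3.5 0 -1 0;3.5 0 0 0;3.5 0 0 0;3 0 0 0;0 0 0 0;0 0 0 0"}}

```text
time_s: 35.75
tcp_pos: [0.6204, -0.2765, 0.214]
ee_rot: [[-0.048, -0.999, -0.001], [-0.999, 0.048, 0.001], [-0.0, 0.001, -1.0]]
wrist_force: [-0.4, 0.4, -0.1]
gripper_width: 0.324
gripper_force: 0.0
```

```bash
python3 -c "
from h import *
st(); d=cap('top','t8.png'); 
a=cv2.imread('pics/t6.png',0)[150:270,160:225].astype(np.float32);b=cv2.cvtColor(d['frame'],6)[150:270,160:225].astype(np.float32)
# shift of A neck/hub patch and B patch by template matching on 4x upsampled images
U=lambda q:cv2.resize(q,None,fx=8,fy=8,interpolation=cv2.INTER_CUBIC)
for n,(x,y) in dict(A=(187,176),B=(181,230)).items():
    x-=160;y-=150;T=U(a)[(y-10)*8:(y+10)*8,(x-9)*8:(x+9)*8]
    m=cv2.minMaxLoc(cv2.matchTemplate(U(b),T,5)); print(n,m[1],(m[3][0]-(x-9)*8)/8,(m[3][1]-(y-10)*8)/8)
for n,px in dict(tapeA=(308,147),tapeB=(321,279),bottle=(373,234)).items():
    print(n,[cv2.imread('pics/'+f,0)[px[1]-16:px[1]+16,px[0]-16:px[0]+16].mean().round(1) for f in('top0.png','t8.png')])
"
```

```text
35.75 [ 0.6204 -0.2765  0.214 ] [[-0.048, -0.999, -0.001], [-0.999, 0.048, 0.001], [-0.0, 0.001, -1.0]] [-0.4  0.4 -0.1] 0.3235052076478089
A 0.9736421704292297 -0.625 0.125
B 0.9956570863723755 0.0 0.0
tapeA [np.float64(86.2), np.float64(104.3)]
tapeB [np.float64(85.6), np.float64(108.0)]
bottle [np.float64(90.5), np.float64(89.6)]
```

```bash
python3 -c "
from h import *
print(r.finish_job())"
```

```text
the job is handed in; nothing more can be done
None
```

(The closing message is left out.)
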